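Rebuild a tank-top return filter on the parts counter

TASK

Put the return filter in the tank lid back together from the parts on the rubber mat, one part at a time in this order: the copper sealing ring flat on top of the open filter head, the metal bowl down through the ring until its collar rests on it, the pleated filter element upright into the bowl, and last the cover over the bowl's collar, sitting level. Leave the white and red oil filter can and the brass adapter where they stand on the mat.

Things in the scene. Friction and masses are not known exactly. Their poses are not given: they have to be found in the camera images.
- filter_seat (a point): Centre of the flat top face of the open filter head, the target: an aluminium cylinder, 100 mm across, bolted on a grey steel tank lid (230 x 190 mm) lying fixed on wooden battens. Face 94 mm above the table, plain open bore of 56 mm diameter down to the table. z up; x, y turn with the lid. Nothing else on the lid is higher. Lid and mat swap sides (left, right).
- seal_ring: Copper sealing ring, flat on the mat: outer diameter 68 mm, hole 57 mm, 8 mm thick, about 50 g. Origin: centre of its underside; z up. Belongs flat and centred on the head's top face, round the bore.
- bowl: Aluminium pot, mouth up, 68 mm high, 160 g. Outside 40 mm across at the foot, 50 mm from 30 mm up; round its mouth a collar of 66 mm diameter, 14 mm high (at 54 to 68 mm), to grip by. Mouth 44 mm inside, inner floor 5 mm above the underside. Origin: centre of its underside; z up. Seated through ring and bore, collar on the ring: underside 46 mm below the head's face, rim 22 mm above it.
- element: Filter element, upright: white pleated cylinder with steel caps, 38 mm diameter (foot chamfered to 26 mm), 60 mm high, on top a round steel stub of 24 mm diameter, 24 mm high, to grip by; 84 mm in all, 120 g. Origin: centre of its underside; z up. Stands on the bowl's inner floor; then its body's top is 3 mm below the bowl's rim and the stub ends 21 mm above the rim.
- cover: Aluminium cover, mouth down, 280 g: skirt 86 mm outside, 76 mm inside, ribbed hub up to 44 mm, then a hexagon boss 30 mm across flats, 16 mm high (at 44 to 60 mm), to grip by. Origin: centre of the skirt's underside; z up; two flats face +x and -x. Inside, a shoulder 12 mm up rests on the bowl's rim; a pocket 44 mm wide, 26 mm deep takes the stub. Seated: underside 10 mm above the head's face.
- spin_on_filter: Bystander: closed round oil filter can, white with a red band, 69 mm diameter, 78 mm high, standing on the mat. Origin: centre of its underside. Leave it alone.
- adapter: Bystander: brass hose adapter standing on the mat, hexagon of 34 mm across flats (39 mm across corners), 48 mm high. Origin: centre of its underside. Leave it alone.
- mat: Black rubber mat, 300 x 360 mm (x, y), 4 mm thick, fixed on the table. The four parts and the two bystanders stand upright on it in six places (two along x, three along y, at least 100 mm apart centre to centre), shuffled at every start. Origin: centre of its underside.
There are look-alikes about, which are no part of the job. What is shaped like the bowl but blue is not meant.

How it is judged:
On the way, in this order (a step that is already met when the one before it is completed fails the run):
1. the sealing ring lies flat on the head's top face, within 7 mm of its centre, let go (horizontal distance between seal_ring and filter_seat below 0.007 m and z of seal_ring in the frame of filter_seat between -0.003 and 0.003 m and angle between seal_ring's own z axis and vertical below 0.08 rad and contact force between the fingers and seal_ring below 0.1 N), for 0.2 s.
2. the bowl hangs in the head with its collar on the ring (within 3 mm of its seated height), let go (horizontal distance between seal_ring and filter_seat below 0.007 m and z of seal_ring in the frame of filter_seat between -0.003 and 0.003 m and angle between each of seal_ring, bowl's own z axis and vertical below 0.08 rad and horizontal distance between bowl and filter_seat below 0.006 m and z of bowl in the frame of filter_seat between -0.049 and -0.043 m and contact force between the fingers and bowl below 0.1 N), for 0.2 s.
3. the element stands upright on the floor of the bowl (within 3 mm), let go (horizontal distance between seal_ring and filter_seat below 0.007 m and z of seal_ring in the frame of filter_seat between -0.003 and 0.003 m and angle between each of seal_ring, bowl's own z axis and vertical below 0.08 rad and horizontal distance between bowl and filter_seat below 0.006 m and z of bowl in the frame of filter_seat between -0.049 and -0.043 m and horizontal distance between element and bowl below 0.006 m and z of element in the frame of bowl between 0.002 and 0.008 m and angle between element's own z axis and vertical below 0.12 rad and contact force between the fingers and element below 0.1 N), for 0.2 s.
At the end, for the whole second after the job is handed in: Ring on the head's face (centre within 7 mm), bowl through it with its collar on the ring (6 mm), element on the bowl's floor (6 mm), cover on the bowl's rim (8 mm); heights within 3 mm, all upright (0.08 rad, element 0.12), released and at rest (horizontal distance between seal_ring and filter_seat below 0.007 m and z of seal_ring in the frame of filter_seat between -0.003 and 0.003 m and angle between each of seal_ring, bowl, cover's own z axis and vertical below 0.08 rad and horizontal distance between bowl and filter_seat below 0.006 m and z of bowl in the frame of filter_seat between -0.049 and -0.043 m and horizontal distance between element and bowl below 0.006 m and z of element in the frame of bowl between 0.002 and 0.008 m and angle between element's own z axis and vertical below 0.12 rad and horizontal distance between cover and filter_seat below 0.008 m and z of cover in the frame of filter_seat between 0.007 and 0.013 m and linear speed of each of seal_ring, bowl, element, cover below 0.02 m/s and angular speed of each of seal_ring, bowl, element, cover below 0.2 rad/s); the robot touches nothing.
It fails at once if the spin-on oil filter on the mat is shoved more than 30 mm from its place or knocked over (distance of spin_on_filter from where it was at the start of the episode above 0.03 m or angle between spin_on_filter's own z axis and vertical above 0.5 rad).
It fails at once if the brass adapter on the mat is shoved more than 30 mm from its place or knocked over (distance of adapter from where it was at the start of the episode above 0.03 m or angle between adapter's own z axis and vertical above 0.5 rad).
It also fails if it takes over 128 s, if anything falls off the work surface, if the arm or the gripper's body presses on something with over 40 N, if the wrist force passes 120 N, or if a joint passes its speed limit or range.

ROBOT

A 6-joint arm with a two-finger parallel gripper is mounted at the origin on the work surface. World frame = base frame: x ahead of the robot, y to its left, z up, the work surface at z = 0. Lengths are in m, angles in rad, forces in N, time in s.
With the tool pointing down it reaches from about 0.4 to 0.825 m from the base axis. Payload 7 kg.
Tool frame: the origin (TCP) lies at the very end of the fingers, on their centre line; the grasp point (between the pads) lies behind it (ctrl.tcp_to_grasp is the z of the grasp point in the tool frame, in m); z points along the fingers, y is the line along which they close (so a half turn about z gives the same grasp; the last joint's range is limited). The gripper opens to 85 mm and grips with 20 to 120 N. Pads are 22 mm wide; open, the fingers measure 114 mm over their backs; the gripper's body (76 mm by 85 mm) begins 54 mm behind the grasp point. The pads swing forward as they close: fully open they stand 13 mm farther back than shut.
Start: joints at [-0.884, 0.359, 0.012, 0, -1.224, -0.288], TCP at [0.262, -0.622, 0.231] pointing down, gripper open.
Joint ranges: [-3.07, 3.07], [-1.43, 2.12], [-1.02, 1.25], [-3.03, 1.67], [-3.05, -0], [-3.03, 3.03]. Speed limits (rad/s): [2.39, 2.39, 3.01, 3.14, 3.14, 3.14].

INTERFACE

Orientations are given as a rotation vector (axis times angle).
In Python, from rig import ctrl, imaging, sign_off gives the robot as it stands.
- The arm moves only by the shell command python3 -m jog 'ROWS' [FORCE]. ROWS is JSON, a list of rows, each an object with "turn": the turn, a rotation vector about the world's x, y, z in rad, a list of three; "linear": the shift along the world's x, y, z in cm, a list of three; "claw": the opening, from 0 (shut) to 1 (fully open). In form: [{"turn": [wx, wy, wz], "linear": [x, y, z], "claw": claw}, ...]. A call has 1 to 12 rows; each row shifts and turns the commanded pose from where the row before left it; what a row does not reach is not made up. A row lasts 1/10 s, in which the tool goes at most 50 mm and 8.59 degrees, less where a joint would pass 70% of its speed; a pose out of reach is approached as far as the arm can. A call with a gripper value outside its range is refused whole. The fingers move at their own pace and stop on an object; FORCE is the grip in N (left out, the last holds). Time passes only in rows, so rows that do not move let the fingers close. It gives the time, the measured TCP pose, the force, the opening and the grip force at its end, in the units of the state.
- ctrl.get_state(): the state, without advancing time (a new reading comes with each control period).
- imaging.get_image(name): name is "side" or "top"; returns (picture, depth): 480x640x3 uint8, red, green, blue; 480x640 float32, m along the optical axis (not along the pixel's ray), 0 where there is no reading.
- imaging.camera_params(name): a dict with "intrinsics" (3x3 intrinsics, pixels), "extrinsics" (4x4, takes a point from world to camera coordinates). Camera axes: x right, y down, z forward; pixel columns grow to the right and rows downward; lengths in m; the calibration is good to about 2 mm. A picture is of the moment at which its call begins. camera_params takes no time and is no camera call.
- sign_off(): hands the job in; it is judged then, once.
The state is a dict: "clock": time; "joint_positions": joint angles; "joint_velocities": joint speeds; "tau": joint torques, N m; "position": TCP position; "eef_rot": TCP orientation; "ft_force": force on the tool from outside, world axes, zero at the start; "wrist_torque": the same for the moment, N m; "opening": finger opening in m; "grip_force": force on a finger pad.
Only numpy, scipy, OpenCV 4.12 (cv2) and the standard library are available. Lean on these libraries where they do the work, as an engineer would, in place of code of your own. Each camera call takes 0.05 s, during which the arm holds its last target. There are 200 camera calls.

## Working session

There is one attempt and no reset: what is moved stays moved. The work goes in short steps, Python scripts to look and compute and a shell command to move; the robot and the scene stay as the last step left them, time stands still between calls to the robot, and variables do not carry over. Pictures are saved under pics/ and viewed, at most 14 in all, crops included, and the job is handed in when it is done.

```bash
mkdir -p pics; ls
python3 - <<'E'
from rig import ctrl, imaging
import cv2,numpy as np
print(ctrl.get_state(), ctrl.tcp_to_grasp)
for n in("top","side"):
    p,d=imaging.get_image(n); cv2.imwrite(f"pics/{n}0.png",p[:,:,::-1]); np.save(f"/tmp/{n}0.npy",d)
    c=imaging.camera_params(n); print(n,np.round(c["intrinsics"],1),np.round(c["extrinsics"],3))
E
```

```text
pics
{'clock': 0.0, 'joint_positions': array([-8.83924623e-01,  3.59374045e-01,  1.10613086e-02, -3.46899123e-04,
       -1.22411794e+00, -2.88128440e-01]), 'joint_velocities': array([-0.0002258 ,  0.00045834,  0.00067331,  0.00181182,  0.00244126,
       -0.00018975]), 'tau': array([-2.68978247e-04, -5.83324206e+01,  2.93424153e+01,  6.93661183e+00,
       -5.89845877e-03,  1.50127607e-05]), 'position': array([ 0.26187663, -0.62160021,  0.23037365]), 'eef_rot': array([ 6.21926650e-01, -3.07892937e+00, -2.50777295e-03]), 'ft_force': array([ 0.34064852, -0.29616158,  0.15115131]), 'wrist_torque': array([-0.00978651,  0.0116738 , -0.03525964]), 'grip_force': 0.0, 'opening': 0.08576188142374568} -0.0187
top [[441.    0.  325.9]
 [  0.  441.  239.6]
 [  0.    0.    1. ]] [[ 0.023 -1.    -0.008 -0.108]
 [-0.999 -0.022 -0.038  0.524]
 [ 0.038  0.009 -0.999  0.937]
 [ 0.     0.     0.     1.   ]]
side [[474.8   0.  322. ]
 [  0.  474.8 233.3]
 [  0.    0.    1. ]] [[-0.9   -0.435 -0.011  0.447]
 [-0.263  0.564 -0.783  0.253]
 [ 0.347 -0.702 -0.622  0.772]
 [ 0.     0.     0.     1.   ]]
```

View pics/top0.png

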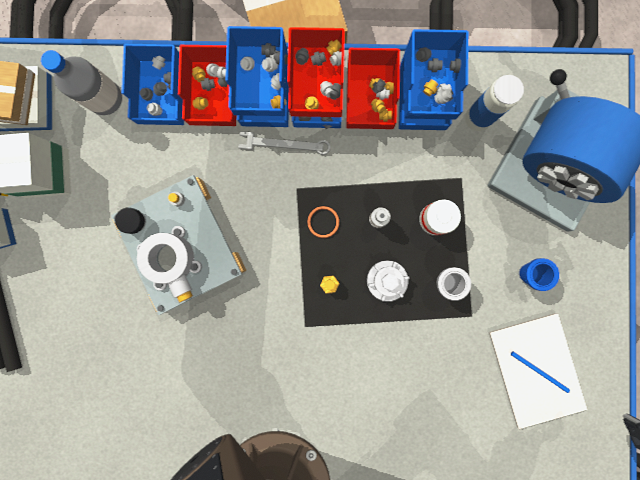

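View pics/side0.png

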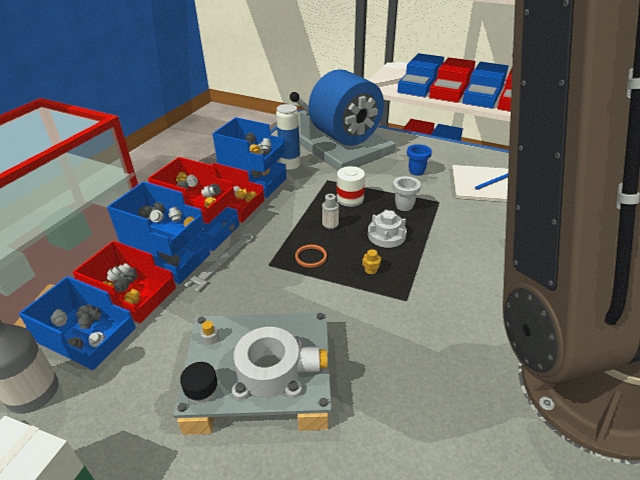

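The top view shows these parts on the mat:
- ring (323,221)
- element (380,217)
- spin-on can (441,217)
- adapter (330,285)
- cover (388,281)
- bowl (453,284)

The open head is at (162,258) on the lid.

Possible mix-ups:
- **Bowl:** the grey one at (453,284) or the blue one at (540,274). I choose the grey one on the mat.
- **Element:** (380,217), or the white can at (441,217), or the white bottle at (497,100). I choose the slim one with the stub.
- **Cover:** the ribbed one at (388,281), or the brass adapter hexagon at (330,285). I choose the ribbed one.
- **Head:** (162,258), or the black cap at (130,220). I choose the open aluminium one.

```bash
cat > h.py <<'E'
import numpy as np, cv2
from rig import ctrl, imaging
from scipy.optimize import least_squares
def cloud(n, d):
    c=imaging.camera_params(n); K=c["intrinsics"]; E=c["extrinsics"]
    v,u=np.mgrid[:480,:640]; P=np.stack([(u-K[0,2])/K[0,0]*d,(v-K[1,2])/K[1,1]*d,d],-1)
    W=(P-E[:3,3])@E[:3,:3]; W[d<=0]=np.nan; return W
def pix(n,p):
    c=imaging.camera_params(n); q=c["extrinsics"][:3,:3]@p+c["extrinsics"][:3,3]; q=c["intrinsics"]@q; return q[:2]/q[2]
def top_slice(W,px,r,lo,hi):
    """mask of pixels within r m of the point at pixel px, height lo..hi; outer contour circle in world"""
    u,v=px; c=np.nanmedian(W[v-3:v+4,u-3:u+4].reshape(-1,3),0)
    m=(np.hypot(W[...,0]-c[0],W[...,1]-c[1])<r)&(W[...,2]>lo)&(W[...,2]<hi)
    P=W[m]; (x,y),R=cv2.minEnclosingCircle(P[:,:2].astype(np.float32))
    mid=(P[:,:2].max(0)+P[:,:2].min(0))/2
    return dict(n=len(P),z=np.median(P[:,2]).round(4),mec=(round(x,4),round(y,4),round(R*2,4)),mid=mid.round(4),mean=P[:,:2].mean(0).round(4))
E
cat > m.py <<'E'
from h import *
p,d=imaging.get_image("top"); W=cloud("top",d)
for k,px,r,lo,hi in [("head",(162,258),.06,.085,.11),("ring",(323,221),.05,.008,.02),("elem_stub",(380,217),.03,.08,.1),("elem_all",(380,217),.035,.055,.1),("bowl",(453,284),.05,.062,.085),("cover",(388,281),.055,.012,.08),("cover_boss",(388,281),.03,.058,.08),("spin",(441,217),.05,.07,.1),("adapter",(330,285),.03,.01,.07),("mat",(350,250),.02,-.01,.02)]:
    print(k,top_slice(W,px,r,lo,hi))
m=(p.max(-1)<45).astype(np.uint8)[150:340,285:485]; c=max(cv2.findContours(m,0,2)[0],key=cv2.contourArea); print("mat px",cv2.boxPoints(cv2.minAreaRect(c+[285,150])))
cv2.imwrite("pics/crop.png",cv2.resize(p[190:310,300:560,::-1],None,fx=3,fy=3,interpolation=cv2.INTER_CUBIC))
E
python3 m.py
```

```text
head {'n': 862, 'z': np.float64(0.0922), 'mec': (0.48, 0.2307, 0.0987), 'mid': array([0.4802, 0.238 ]), 'mean': array([0.4798, 0.2446])}
ring {'n': 214, 'z': np.float64(0.0105), 'mec': (0.5656, -0.0876, 0.0677), 'mid': array([ 0.5654, -0.0876]), 'mean': array([ 0.5665, -0.0879])}
elem_stub {'n': 114, 'z': np.float64(0.0867), 'mec': (0.5741, -0.2045, 0.0238), 'mid': array([ 0.5736, -0.205 ]), 'mean': array([ 0.5739, -0.2045])}
elem_all {'n': 276, 'z': np.float64(0.0648), 'mec': (0.5742, -0.205, 0.0385), 'mid': array([ 0.5747, -0.2048]), 'mean': array([ 0.5731, -0.2036])}
bowl {'n': 533, 'z': np.float64(0.0704), 'mec': (0.4427, -0.3531, 0.0661), 'mid': array([ 0.4432, -0.3532]), 'mean': array([ 0.4429, -0.3526])}
cover {'n': 1308, 'z': np.float64(0.0435), 'mec': (0.443, -0.2263, 0.086), 'mid': array([ 0.4435, -0.2266]), 'mean': array([ 0.4439, -0.2239])}
cover_boss {'n': 197, 'z': np.float64(0.0629), 'mec': (0.4429, -0.2262, 0.0344), 'mid': array([ 0.4429, -0.2262]), 'mean': array([ 0.443, -0.226])}
spin {'n': 913, 'z': np.float64(0.079), 'mec': (0.5768, -0.328, 0.0679), 'mid': array([ 0.5773, -0.3276]), 'mean': array([ 0.5762, -0.3268])}
adapter {'n': 235, 'z': np.float64(0.0361), 'mec': (0.4338, -0.1042, 0.0383), 'mid': array([ 0.4333, -0.1045]), 'mean': array([ 0.4342, -0.1039])}
mat {'n': 274, 'z': np.float64(0.0025), 'mec': (0.5055, -0.1482, 0.0399), 'mid': array([ 0.5055, -0.1482]), 'mean': array([ 0.5054, -0.1481])}
mat px [[428.99997 235.     ]
 [461.92233 219.56766]
 [474.3763  246.13611]
 [441.45395 261.56845]]
```

View pics/crop.png

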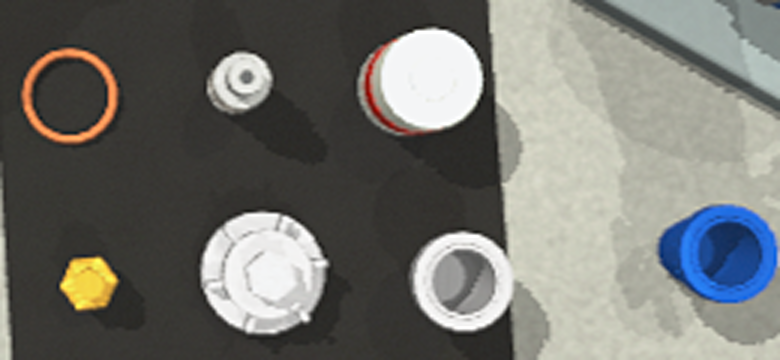

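The crop shows the grey bowl at (453,284), with the blue look-alike off the mat to its right. The ring, element and cover are unmistakable, and the measured sizes and heights match the descriptions (z reads about 1.5 mm low). Next I need a cleaner head centre and the boss angle.

```bash
cat > head.py <<'E'
from h import *
A=[];B=[];H=[]
for i in range(3):
    p,d=imaging.get_image("top"); W=cloud("top",d)
    m=(np.hypot(W[...,0]-.48,W[...,1]-.244)<.075)&(W[...,2]>.088)&(W[...,2]<.1)
    P=W[m][:,:2].astype(np.float32)
    # outer and inner edges of the annulus by angular bins
    c=P.mean(0)
    for it in range(5):
        q=P-c; a=((np.arctan2(q[:,1],q[:,0])+np.pi)/(2*np.pi)*36).astype(int)%36; r=np.hypot(*q.T)
        out=np.array([P[a==k][r[a==k].argmax()] for k in range(36) if (a==k).any()]); inn=np.array([P[a==k][r[a==k].argmin()] for k in range(36) if (a==k).any()])
        fit=lambda Q:least_squares(lambda s:np.hypot(Q[:,0]-s[0],Q[:,1]-s[1])-s[2],[*c,.04],loss="soft_l1",f_scale=.001).x
        fo,fi=fit(out),fit(inn); c=fo[:2]
    print("head out",fo.round(4),"in",fi.round(4),len(P))
    g=(np.hypot(W[...,0]-.443,W[...,1]+.226)<.03)&(W[...,2]>.058); B.append(W[g][:,:2])
B=np.concatenate(B); t=np.radians(np.arange(-30,30,2))
w=[np.mean([np.ptp(B@[np.cos(a+k*np.pi/3),np.sin(a+k*np.pi/3)]) for k in range(3)]) for a in t]
print("hex flats",np.c_[np.degrees(t).round(),np.round(np.array(w)*1e3,1)].tolist())
E
python3 head.py
```

```text
head out [0.4807 0.2251 0.0497] in [0.4811 0.2249 0.0282] 1423
head out [0.4806 0.225  0.0497] in [0.4811 0.2249 0.0283] 1421
head out [0.4806 0.2248 0.0497] in [0.4812 0.2248 0.0283] 1431
hex flats [[-30.0, 31.8], [-28.0, 31.5], [-26.0, 31.2], [-24.0, 30.9], [-22.0, 30.5], [-20.0, 30.2], [-18.0, 29.9], [-16.0, 30.0], [-14.0, 30.3], [-12.0, 30.6], [-10.0, 30.9], [-8.0, 31.2], [-6.0, 31.4], [-4.0, 31.6], [-2.0, 31.7], [0.0, 31.9], [2.0, 32.1], [4.0, 32.2], [6.0, 32.4], [8.0, 32.6], [10.0, 32.7], [12.0, 32.7], [14.0, 32.8], [16.0, 32.8], [18.0, 32.7], [20.0, 32.7], [22.0, 32.6], [24.0, 32.4], [26.0, 32.2], [28.0, 32.0]]
```

Head centre is (0.481, 0.225) with radius 49.7 mm, matching the 100 mm size. The boss flats lie at -17°+60k, so 103° is close to the present closing line of 113°. I'll go above the ring first.

```bash
python3 -m jog '[{"turn":[0,0,0],"linear":[1,1.8,0],"claw":0.9},{"turn":[0,0,0],"linear":[2,3.5,0],"claw":0.9},{"turn":[0,0,0],"linear":[2,3.5,0],"claw":0.9},{"turn":[0,0,0],"linear":[2,3.5,0],"claw":0.9},{"turn":[0,0,0],"linear":[2,3.5,0],"claw":0.9},{"turn":[0,0,0],"linear":[2,3.5,0],"claw":0.9},{"turn":[0,0,0],"linear":[2,3.5,0],"claw":0.9},{"turn":[0,0,0],"linear":[2,3.5,0],"claw":0.9},{"turn":[0,0,0],"linear":[2,3.5,0],"claw":0.9},{"turn":[0,0,0],"linear":[2,3.5,0],"claw":0.9},{"turn":[0,0,0],"linear":[2,3.5,0],"claw":0.9},{"turn":[0,0,0],"linear":[2,3.5,0],"claw":0.9}]' 40; python3 -m jog '[{"turn":[0,0,0],"linear":[2,3.5,0],"claw":0.9},{"turn":[0,0,0],"linear":[2,3.5,-2],"claw":0.9},{"turn":[0,0,0],"linear":[2,3.5,-4],"claw":0.9},{"turn":[0,0,0],"linear":[1.4,2.6,-4],"claw":0.9},{"turn":[0,0,0],"linear":[0,0,-4],"claw":0.9},{"turn":[0,0,0],"linear":[0,0,0],"claw":0.9},{"turn":[0,0,0],"linear":[0,0,0],"claw":0.9}]'
```

```text
clock: 1.5
position: [0.4926, -0.2174, 0.2316]
eef_rot: [-0.622, 3.079, -0.0]
ft_force: [0.5, -0.8, 0.0]
opening: 0.077
grip_force: 0.0
clock: 2.2
position: [0.5636, -0.0925, 0.0965]
eef_rot: [0.623, -3.078, 0.001]
ft_force: [0.3, 1.0, 0.1]
opening: 0.0768
grip_force: 0.0
```

```bash
python3 -m jog '[{"turn":[0,0,0],"linear":[0,0,-4],"claw":0.9},{"turn":[0,0,0],"linear":[0,0,-3],"claw":0.9},{"turn":[0,0,0],"linear":[0,0,0],"claw":0.9},{"turn":[0,0,0],"linear":[0,0,0],"claw":0.9},{"turn":[0,0,0],"linear":[0,0,0],"claw":0.9},{"turn":[0,0,0],"linear":[0,0,0],"claw":0.9}]'
python3 - <<'E'
from h import *
p,d=imaging.get_image("side"); cv2.imwrite("pics/s1.png",cv2.resize(p[170:310,240:460,::-1],None,fx=3.5,fy=3.5))
E
```

```text
clock: 2.8
position: [0.5652, -0.0922, 0.0284]
eef_rot: [-0.622, 3.076, -0.001]
ft_force: [-0.5, 0.3, 0.2]
opening: 0.0771
grip_force: 0.0
```

View pics/s1.png

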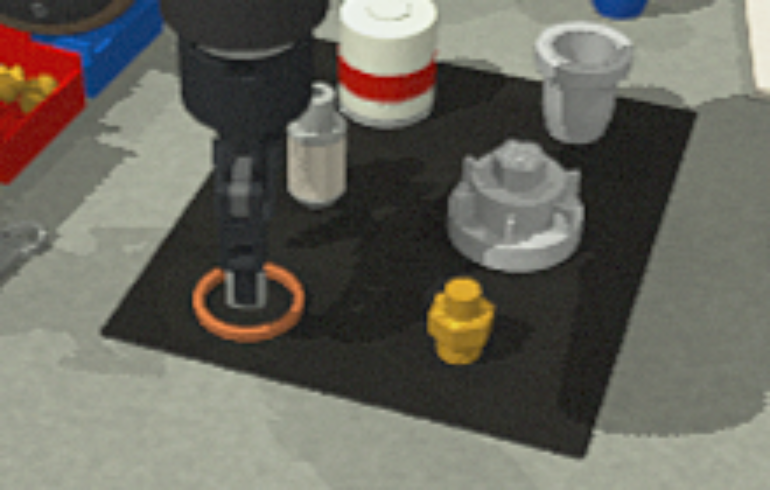

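The crop shows the near finger at about (245,290), over the ring centred near (248,303), with nothing else near it. I'll correct y by the measured offset and lower until the fingers touch.

```bash
python3 -m jog '[{"turn":[0,0,0],"linear":[0,0.45,-0.5],"claw":0.9},{"turn":[0,0,0],"linear":[0,0,-1],"claw":0.9},{"turn":[0,0,0],"linear":[0,0,-0.4],"claw":0.9},{"turn":[0,0,0],"linear":[0,0,-0.2],"claw":0.9},{"turn":[0,0,0],"linear":[0,0,0],"claw":0.9},{"turn":[0,0,0],"linear":[0,0,0],"claw":0.9}]'; python3 -m jog '[{"turn":[0,0,0],"linear":[0,0,-0.2],"claw":0.9},{"turn":[0,0,0],"linear":[0,0,-0.2],"claw":0.9},{"turn":[0,0,0],"linear":[0,0,0],"claw":0.9},{"turn":[0,0,0],"linear":[0,0,0],"claw":0.9}]'
```

```text
clock: 3.45
position: [0.5638, -0.0878, 0.005]
eef_rot: [0.622, -3.079, 0.0]
ft_force: [0.2, -0.4, -0.3]
opening: 0.0766
grip_force: 0.0
clock: 3.85
position: [0.5637, -0.0877, 0.0011]
eef_rot: [0.622, -3.079, 0.0]
ft_force: [-0.1, 0.2, -0.6]
opening: 0.077
grip_force: 0.0
```

```bash
python3 -m jog '[{"turn":[0,0,0],"linear":[0.1,0,-0.2],"claw":0.9},{"turn":[0,0,0],"linear":[0,0,-0.2],"claw":0.9},{"turn":[0,0,0],"linear":[0,0,0],"claw":0.9},{"turn":[0,0,0],"linear":[0,0,0],"claw":0.9}]'; python3 -m jog '[{"turn":[0,0,0],"linear":[0,0,0],"claw":0.7},{"turn":[0,0,0],"linear":[0,0,0],"claw":0.7},{"turn":[0,0,0],"linear":[0,0,0],"claw":0.7},{"turn":[0,0,0],"linear":[0,0,0],"claw":0.7},{"turn":[0,0,0],"linear":[0,0,0],"claw":0.7},{"turn":[0,0,0],"linear":[0,0,0],"claw":0.7}]' 30
```

```text
clock: 4.25
position: [0.5646, -0.0877, -0.003]
eef_rot: [0.622, -3.079, -0.0]
ft_force: [0.2, 0.2, 0.8]
opening: 0.077
grip_force: 0.0
clock: 4.85
position: [0.5653, -0.0878, -0.0022]
eef_rot: [-0.623, 3.078, -0.001]
ft_force: [-0.1, -1.0, 4.9]
opening: 0.065
grip_force: 37.1
```

```bash
python3 -m jog '[{"turn":[0,0,0],"linear":[0,0,0.5],"claw":0.6},{"turn":[0,0,0],"linear":[0,0,2],"claw":0.6},{"turn":[0,0,0],"linear":[0,0,4],"claw":0.6},{"turn":[0,0,0],"linear":[0,0,4],"claw":0.6},{"turn":[0,0,0],"linear":[0,0,4],"claw":0.6},{"turn":[0,0,0],"linear":[0,0,4],"claw":0.6},{"turn":[0,0,0],"linear":[0,0,0],"claw":0.6},{"turn":[0,0,0],"linear":[0,0,0],"claw":0.6}]'
python3 - <<'E'
from h import *
p,d=imaging.get_image("side"); cv2.imwrite("pics/s2.png",cv2.resize(p[100:310,220:420,::-1],None,fx=2.8,fy=2.8))
E
```

```text
clock: 5.65
position: [0.5649, -0.0875, 0.1833]
eef_rot: [-0.622, 3.077, 0.001]
ft_force: [-0.2, 0.7, -0.8]
opening: 0.0654
grip_force: 34.2
```

View pics/s2.png

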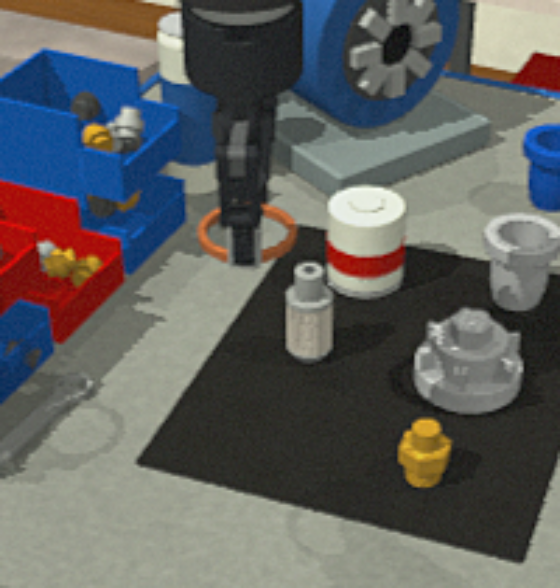

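The ring is held level between the fingers at about (245,235), and everything else is untouched. The shift to the head is (-8.4, +31.25) cm.

```bash
python3 -m jog '[{"turn":[0,0,0],"linear":[-0.4,1.2,0],"claw":0.6},{"turn":[0,0,0],"linear":[-1,3.5,0],"claw":0.6},{"turn":[0,0,0],"linear":[-1,3.5,0],"claw":0.6},{"turn":[0,0,0],"linear":[-1,3.5,0],"claw":0.6},{"turn":[0,0,0],"linear":[-1,3.5,0],"claw":0.6},{"turn":[0,0,0],"linear":[-1,3.5,0],"claw":0.6},{"turn":[0,0,0],"linear":[-1,3.5,0],"claw":0.6},{"turn":[0,0,0],"linear":[-1,3.5,0],"claw":0.6},{"turn":[0,0,0],"linear":[-1,3.5,0],"claw":0.6},{"turn":[0,0,0],"linear":[0,2,0],"claw":0.6},{"turn":[0,0,0],"linear":[0,0,0],"claw":0.6},{"turn":[0,0,0],"linear":[0,0,0],"claw":0.6}]';  python3 -m jog '[{"turn":[0,0,0],"linear":[0,0,-2],"claw":0.6},{"turn":[0,0,0],"linear":[0,0,-3],"claw":0.6},{"turn":[0,0,0],"linear":[0,0,-2],"claw":0.6},{"turn":[0,0,0],"linear":[0,0,-1],"claw":0.6},{"turn":[0,0,0],"linear":[0,0,0],"claw":0.6},{"turn":[0,0,0],"linear":[0,0,0],"claw":0.6},{"turn":[0,0,0],"linear":[0,0,0],"claw":0.6}]'
```

```text
clock: 6.9
position: [0.4802, 0.2243, 0.1811]
eef_rot: [0.624, -3.077, 0.002]
ft_force: [-0.3, -0.6, -0.8]
opening: 0.0658
grip_force: 34.2
clock: 7.6
position: [0.4814, 0.2246, 0.1032]
eef_rot: [-0.622, 3.078, 0.001]
ft_force: [0.2, 0.3, -0.4]
opening: 0.065
grip_force: 34.2
```

```bash
python3 -m jog '[{"turn":[0,0,0],"linear":[0,0,-0.7],"claw":0.6},{"turn":[0,0,0],"linear":[0,0,-0.4],"claw":0.6},{"turn":[0,0,0],"linear":[0,0,-0.2],"claw":0.6},{"turn":[0,0,0],"linear":[0,0,-0.1],"claw":0.6},{"turn":[0,0,0],"linear":[0,0,0],"claw":0.6},{"turn":[0,0,0],"linear":[0,0,0],"claw":0.6}]'; python3 -m jog '[{"turn":[0,0,0],"linear":[0,0,-0.1],"claw":0.6},{"turn":[0,0,0],"linear":[0,0,0],"claw":0.6},{"turn":[0,0,0],"linear":[0,0,0],"claw":0.6}]'
```

```text
clock: 8.2
position: [0.4807, 0.2244, 0.0881]
eef_rot: [-0.622, 3.079, 0.0]
ft_force: [1.4, 0.7, -0.3]
opening: 0.0651
grip_force: 34.3
clock: 8.5
position: [0.4809, 0.2244, 0.0878]
eef_rot: [-0.622, 3.079, 0.0]
ft_force: [-2.7, -0.4, 6.3]
opening: 0.0654
grip_force: 37.7
```

Contact at TCP z of about 0.088, as expected. I'll release and lift.

```bash
python3 -m jog '[{"turn":[0,0,0],"linear":[0,0,0],"claw":0.92},{"turn":[0,0,0],"linear":[0,0,0],"claw":0.92},{"turn":[0,0,0],"linear":[0,0,0],"claw":0.92},{"turn":[0,0,0],"linear":[0,0,0],"claw":0.92},{"turn":[0,0,0],"linear":[0,0,1],"claw":0.92},{"turn":[0,0,0],"linear":[0,0,3],"claw":0.92},{"turn":[0,0,0],"linear":[0,0,4],"claw":0.92},{"turn":[0,0,0],"linear":[0,-3,4],"claw":0.92},{"turn":[0,0,0],"linear":[0,-4,1],"claw":0.92},{"turn":[0,0,0],"linear":[0,-4,0],"claw":0.92},{"turn":[0,0,0],"linear":[0,-4,0],"claw":0.92},{"turn":[0,0,0],"linear":[0,-4,0],"claw":0.92}]'
cat > seat.py <<'E'
from h import *
import sys
p,d=imaging.get_image("top"); W=cloud("top",d)
hs=(p.astype(int)[...,0]-p[...,2]>60)&(np.hypot(W[...,0]-.481,W[...,1]-.225)<.05)&(W[...,2]>.09)
P=W[hs][:,:2].astype(np.float32); print("ring", cv2.minEnclosingCircle(P),np.percentile(W[hs][:,2],[5,50,95]).round(4),len(P))
E
python3 seat.py
```

```text
clock: 9.7
position: [0.4805, 0.0329, 0.2183]
eef_rot: [-0.623, 3.078, 0.0]
ft_force: [1.3, -0.4, 0.1]
opening: 0.0785
grip_force: 0.0Traceback (most recent call last):
  File "seat.py", line 5, in <module>
    P=W[hs][:,:2].astype(np.float32); print("ring", cv2.minEnclosingCircle(P),np.percentile(W[hs][:,2],[5,50,95]).round(4),len(P))
                                                                              ~~~~~~~~~~~~~^^^^^^^^^^^^^^^^^^^^^^
    return _quantile_unchecked(
        a, q, axis, out, overwrite_input, method, keepdims, weights)
    return _ureduce(a,
                    func=_quantile_ureduce_func,
    ...<5 lines>...
                    overwrite_input=overwrite_input,
                    method=method)
    r = func(a, **kwargs)
    result = _quantile(arr,
                       quantiles=q,
    ...<2 lines>...
                       out=out,
                       weights=wgt)
    slices_having_nans = np.isnan(arr[-1, ...])
                                  ~~~^^^^^^^^^
IndexError: index -1 is out of bounds for axis 0 with size 0
```

Possibly the arm blocks the view. I'll move on toward the bowl and check again from there.

```bash
python3 -m jog '[{"turn":[0,0,0],"linear":[0,-3,0],"claw":0.92},{"turn":[0,0,0],"linear":[0,-4,0],"claw":0.92},{"turn":[0,0,0],"linear":[0,-4,0],"claw":0.92},{"turn":[-0,0,0],"linear":[-0.5,-4,0],"claw":0.92},{"turn":[0,0,0],"linear":[-0.5,-4,0],"claw":0.92},{"turn":[0,0,0],"linear":[-0.5,-4,0],"claw":0.92},{"turn":[0,0,0],"linear":[-0.5,-4,0],"claw":0.92},{"turn":[0,0,0],"linear":[-0.5,-4,0],"claw":0.92},{"turn":[0,0,0],"linear":[-0.5,-4,0],"claw":0.92},{"turn":[0,0,0],"linear":[-0.5,-3.2,0],"claw":0.92},{"turn":[0,0,0],"linear":[0,0,0],"claw":0.92},{"turn":[0,0,0],"linear":[0,0,0],"claw":0.92}]'; sed -i 's/^P=W/cv2.imwrite("pics\/t2.png",p[180:340,60:340,::-1])\nP=W/' seat.py; python3 seat.py
```

```text
clock: 10.95
position: [0.4453, -0.3483, 0.2173]
eef_rot: [0.619, -3.08, -0.0]
ft_force: [-0.0, 0.3, 0.2]
opening: 0.0784
grip_force: 0.0
ring ((0.4816185235977173, 0.22468432784080505), 0.03370470181107521) [0.0959 0.0995 0.1023] 301
```

The ring lies at (0.4816, 0.2247), 0.7 mm from the seat centre, at the right height. Next, down to the bowl's collar.

```bash
python3 -m jog '[{"turn":[0,0,0],"linear":[-0.2,-0.4,-2],"claw":0.92},{"turn":[0,0,0],"linear":[0,0,-4],"claw":0.92},{"turn":[0,0,0],"linear":[0,0,-4],"claw":0.92},{"turn":[0,0,0],"linear":[0,0,-2],"claw":0.92},{"turn":[0,0,0],"linear":[0,0,0],"claw":0.92},{"turn":[0,0,0],"linear":[0,0,0],"claw":0.92},{"turn":[0,0,0],"linear":[0,0,0],"claw":0.92}]'
```

```text
clock: 11.7
position: [0.4451, -0.3517, 0.099]
eef_rot: [-0.624, 3.077, -0.003]
ft_force: [0.3, 0.2, 0.4]
opening: 0.0786
grip_force: 0.0
```

```bash
python3 -m jog '[{"turn":[0,0,0],"linear":[-0.2,-0.1,-2],"claw":0.92},{"turn":[0,0,0],"linear":[0,0,-2],"claw":0.92},{"turn":[0,0,0],"linear":[0,0,-1.1],"claw":0.92},{"turn":[0,0,0],"linear":[0,0,0],"claw":0.92},{"turn":[0,0,0],"linear":[0,0,0],"claw":0.92}]'; python3 -m jog '[{"turn":[0,0,0],"linear":[0,0,0],"claw":0.6},{"turn":[0,0,0],"linear":[0,0,0],"claw":0.6},{"turn":[0,0,0],"linear":[0,0,0],"claw":0.6},{"turn":[0,0,0],"linear":[0,0,0],"claw":0.6},{"turn":[0,0,0],"linear":[0,0,0],"claw":0.6},{"turn":[0,0,0],"linear":[0,0,0],"claw":0.6}]' 50
```

```text
clock: 12.2
position: [0.4424, -0.353, 0.0471]
eef_rot: [-0.623, 3.078, -0.001]
ft_force: [0.7, -0.6, 0.9]
opening: 0.0786
grip_force: 0.0
clock: 12.8
position: [0.4428, -0.3531, 0.048]
eef_rot: [-0.623, 3.077, -0.003]
ft_force: [-0.6, 2.2, 7.2]
opening: 0.065
grip_force: 53.0
```

```bash
python3 -m jog '[{"turn":[0,0,0],"linear":[0,0,1],"claw":0.6},{"turn":[0,0,0],"linear":[0,0,3],"claw":0.6},{"turn":[0,0,0],"linear":[0,0,4],"claw":0.6},{"turn":[0,0,0],"linear":[0,0,4],"claw":0.6},{"turn":[0,0,0],"linear":[0,0,4],"claw":0.6},{"turn":[0,0,0],"linear":[0.5,2,1],"claw":0.6},{"turn":[0,0,0],"linear":[0.5,4,0],"claw":0.6},{"turn":[0,0,0],"linear":[0.5,4,0],"claw":0.6},{"turn":[0,0,0],"linear":[0.5,4,0],"claw":0.6},{"turn":[0,0,0],"linear":[0.5,4,0],"claw":0.6},{"turn":[0,0,0],"linear":[0.5,4,0],"claw":0.6},{"turn":[0,0,0],"linear":[0.5,4,0],"claw":0.6}]' 60; python3 -m jog '[{"turn":[0,0,0],"linear":[0.3,4,0],"claw":0.6},{"turn":[0,0,0],"linear":[0,4,0],"claw":0.6},{"turn":[0,0,0],"linear":[0,4,0],"claw":0.6},{"turn":[0,0,0],"linear":[0,4,0],"claw":0.6},{"turn":[0,0,0],"linear":[0,4,0],"claw":0.6},{"turn":[0,0,0],"linear":[0,4,0],"claw":0.6},{"turn":[0,0,0],"linear":[0,4,0],"claw":0.6},{"turn":[0,0,0],"linear":[0,2.8,0],"claw":0.6},{"turn":[0,0,0],"linear":[0,1,-2],"claw":0.6},{"turn":[0,0,0],"linear":[0,0,-2],"claw":0.6},{"turn":[0,0,0],"linear":[0,0,0],"claw":0.6},{"turn":[0,0,0],"linear":[0,0,0],"claw":0.6}]'
```

```text
clock: 14.0
position: [0.4764, -0.0911, 0.2172]
eef_rot: [-0.622, 3.078, 0.0]
ft_force: [0.9, -0.1, -2.1]
opening: 0.0641
grip_force: 66.7
clock: 15.2
position: [0.4797, 0.2251, 0.1769]
eef_rot: [-0.623, 3.079, -0.001]
ft_force: [-0.4, 1.2, -1.6]
opening: 0.0646
grip_force: 66.8
```

Run:
```python
from h import *
p,d=imaging.get_image("side"); cv2.imwrite("pics/s3.png",cv2.resize(p[180:430,160:380,::-1],None,fx=2.3,fy=2.3)); print(ctrl.get_state()["position"])
```

```text
[0.48015467 0.22529975 0.17745112]
```

View pics/s3.png

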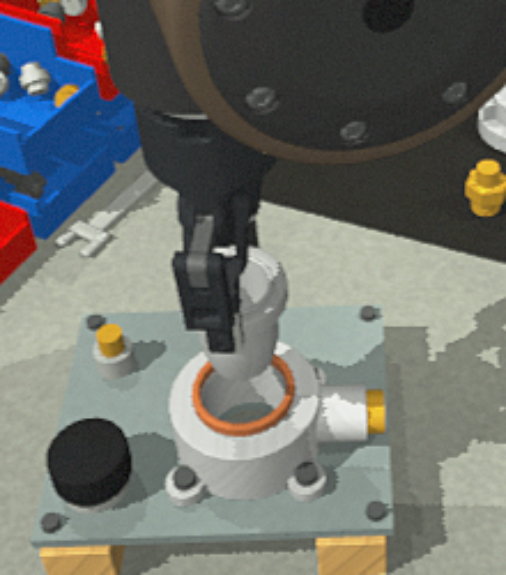

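The crop shows the bowl above the ring: mouth near (262,275), foot near (243,365). It looks tilted about the closing line, so I'll measure the tilt from depth.

```bash
cat > tilt.py <<'E'
from h import *
from scipy.spatial.transform import Rotation as R
# fit tilt of the bowl's wall: cylinder of r=25 mm (lower body) and collar r=33, seen from the side camera
S=ctrl.get_state(); T=R.from_rotvec(S["eef_rot"]).as_matrix(); print("tool x",T[:,0].round(3),"y",T[:,1].round(3),"z",T[:,2].round(3))
p,d=imaging.get_image("side"); W=cloud("side",d).reshape(-1,3); C=p.reshape(-1,3)
t=S["position"]; q=W-t
m=(np.hypot(q[:,0],q[:,1])<.045)&(q[:,2]>-.05)&(q[:,2]<.035)&(C.min(1)>75)&(C.max(1).astype(int)-C.min(1)<30)
q=q[m]; print(len(q)); 
h0=-.044
def res(s):
    ax=np.array([s[0],s[1],1]); ax/=np.linalg.norm(ax); o=np.array([s[2],s[3],h0+s[4]])
    v=q-o; h=v@ax; r=np.linalg.norm(v-np.outer(h,ax),axis=1)
    e=np.stack([np.abs(r-25)+0 for r in [r*1e3]],1)
    # outer profile pieces: foot r20, body r25, collar r33, inner wall r22, rim h=68, 
    mm=1e3; d1=np.hypot(np.maximum(0,np.maximum(30-h*mm,h*mm-54)),r*mm-25); d2=np.hypot(np.maximum(0,np.maximum(54-h*mm,h*mm-68)),r*mm-33)
    d3=np.hypot(np.maximum(0,np.maximum(5-h*mm,h*mm-68)),r*mm-22); d4=np.hypot(h*mm-68,np.maximum(0,np.abs(r*mm-27.5)-5.5)); d5=np.hypot(np.maximum(0,h*mm-30),r*mm-(20+5*np.clip(h*mm/30,0,1)))
    return np.min([d1,d2,d3,d4,d5],0)
best=min((least_squares(res,[a,b,0,0,0],loss="soft_l1",f_scale=1.5) for a in(-.2,0,.2) for b in(-.2,0,.2)),key=lambda o:o.cost)
s=best.x; print("axis tilt xy rad",s[:2].round(3),"foot rel tcp mm",(s[2:4]*1e3).round(1),"dz",(s[4]*1e3).round(1),"med res",np.median(res(s)).round(2))
print("tilt along tool x (about closing line):",(s[:2]@T[:2,0]).round(3)," along closing:",(s[:2]@T[:2,1]).round(3))
E
python3 tilt.py
```

```text
tool x [-0.922 -0.388 -0.001] y [-0.388  0.922  0.   ] z [ 0.001  0.001 -1.   ]
1142
axis tilt xy rad [-0.002  0.024] foot rel tcp mm [ 0.3 -1. ] dz 0.4 med res 0.55
tilt along tool x (about closing line): -0.007  along closing: 0.023
```

The fit says the bowl is upright to within about 1.3° and centred on the TCP to 1 mm, so the apparent lean was perspective. Lowering.

```bash
python3 -m jog '[{"turn":[0,0,0],"linear":[0.1,0,-1],"claw":0.6},{"turn":[0,0,0],"linear":[0,0,-2],"claw":0.6},{"turn":[0,0,0],"linear":[0,0,-1],"claw":0.6},{"turn":[0,0,0],"linear":[0,0,-1],"claw":0.6},{"turn":[0,0,0],"linear":[0,0,0],"claw":0.6},{"turn":[0,0,0],"linear":[0,0,0],"claw":0.6}]'; python3 -m jog '[{"turn":[0,0,0],"linear":[0,0,-1],"claw":0.6},{"turn":[0,0,0],"linear":[0,0,-1],"claw":0.6},{"turn":[0,0,0],"linear":[0,0,-0.6],"claw":0.6},{"turn":[0,0,0],"linear":[0,0,-0.4],"claw":0.6},{"turn":[0,0,0],"linear":[0,0,0],"claw":0.6},{"turn":[0,0,0],"linear":[0,0,0],"claw":0.6}]'
```

```text
clock: 15.9
position: [0.4809, 0.2254, 0.1263]
eef_rot: [-0.622, 3.079, -0.0]
ft_force: [-0.6, 0.8, -1.3]
opening: 0.064
grip_force: 66.8
clock: 16.5
position: [0.4804, 0.225, 0.096]
eef_rot: [0.622, -3.079, 0.001]
ft_force: [-2.5, -1.4, 1.6]
opening: 0.0643
grip_force: 68.8
```

```bash
python3 -m jog '[{"turn":[0,0,0],"linear":[0,0,-0.2],"claw":0.6},{"turn":[0,0,0],"linear":[0,0,-0.1],"claw":0.6},{"turn":[0,0,0],"linear":[0,0,0],"claw":0.6},{"turn":[0,0,0],"linear":[0,0,0],"claw":0.6}]'; python3 -m jog '[{"turn":[0,0,0],"linear":[0,0,-0.1],"claw":0.6},{"turn":[0,0,0],"linear":[0,0,0],"claw":0.6},{"turn":[0,0,0],"linear":[0,0,0],"claw":0.6}]'
```

```text
clock: 16.9
position: [0.4809, 0.2249, 0.0951]
eef_rot: [-0.623, 3.078, -0.001]
ft_force: [-8.5, -4.4, 21.3]
opening: 0.0644
grip_force: 79.6
clock: 17.2
position: [0.481, 0.2249, 0.0949]
eef_rot: [-0.623, 3.078, -0.001]
ft_force: [-10.9, -3.7, 28.9]
opening: 0.0638
grip_force: 83.5
```

```bash
python3 -m jog '[{"turn":[0,0,0],"linear":[0,0,0.3],"claw":0.6},{"turn":[0,0,0],"linear":[0,0,0],"claw":0.92},{"turn":[0,0,0],"linear":[0,0,0],"claw":0.92},{"turn":[0,0,0],"linear":[0,0,0],"claw":0.92},{"turn":[0,0,0],"linear":[0,0,0],"claw":0.92},{"turn":[0,0,0],"linear":[0,0,1],"claw":0.92},{"turn":[0,0,0],"linear":[0,0,3],"claw":0.92},{"turn":[0,0,0],"linear":[0,0,4],"claw":0.92},{"turn":[0,0,0],"linear":[0,-2,4],"claw":0.92},{"turn":[0,0,0],"linear":[0.5,-4,1],"claw":0.92},{"turn":[0,0,0],"linear":[0.5,-4,0],"claw":0.92},{"turn":[0,0,0],"linear":[0.5,-4,0],"claw":0.92}]'; python3 -m jog '[{"turn":[0,0,0],"linear":[0.7,-4,0],"claw":0.6},{"turn":[0,0,0],"linear":[0.7,-4,0],"claw":0.6},{"turn":[0,0,0],"linear":[0.7,-4,0],"claw":0.6},{"turn":[0,0,0],"linear":[0.7,-4,0],"claw":0.6},{"turn":[0,0,0],"linear":[0.8,-4,0],"claw":0.6},{"turn":[0,0,0],"linear":[0.8,-4,0],"claw":0.6},{"turn":[0,0,0],"linear":[0.8,-3,0],"claw":0.6},{"turn":[0,0,0],"linear":[0.8,-2,0],"claw":0.6},{"turn":[0,0,0],"linear":[0.8,0,0],"claw":0.6},{"turn":[0,0,0],"linear":[0,0,0],"claw":0.6},{"turn":[0,0,0],"linear":[0,0,0],"claw":0.6}]'
cat > bowl.py <<'E'
from h import *
p,d=imaging.get_image("top"); W=cloud("top",d)
m=(np.hypot(W[...,0]-.481,W[...,1]-.225)<.05)&(W[...,2]>.108)&(W[...,2]<.135)
P=W[m]; A=np.c_[P[:,:2]-[.481,.225],np.ones(len(P))]; s=least_squares(lambda s:A@s-P[:,2],[0,0,.115],loss="soft_l1",f_scale=.001).x
print("bowl rim",cv2.minEnclosingCircle(P[:,:2].astype(np.float32)),"slope,z",s.round(4),len(P))
cv2.imwrite("pics/t3.png",cv2.resize(p[200:320,90:240,::-1],None,fx=3,fy=3))
E
python3 bowl.py; python3 m.py | grep -E "elem|cover|spin|adap"
```

```text
clock: 18.4
position: [0.4959, 0.0843, 0.2266]
eef_rot: [-0.623, 3.077, 0.001]
ft_force: [1.3, 0.3, -0.5]
opening: 0.0783
grip_force: 0.0
clock: 19.5
position: [0.5636, -0.204, 0.2252]
eef_rot: [0.623, -3.079, -0.0]
ft_force: [0.1, 0.7, -0.3]
opening: 0.0512
grip_force: 0.0
bowl rim ((0.0, 0.0), 0.0) slope,z [0.    0.    0.115] 0Traceback (most recent call last):
  File "m.py", line 4, in <module>
    print(k,top_slice(W,px,r,lo,hi))
            ~~~~~~~~~^^^^^^^^^^^^^^
  File "h.py", line 15, in top_slice
    mid=(P[:,:2].max(0)+P[:,:2].min(0))/2
         ~~~~~~~~~~~^^^
    return umr_maximum(a, axis, None, out, keepdims, initial, where)
ValueError: zero-size array to reduction operation maximum which has no identity
```

Run:
```python
from h import *
p,d=imaging.get_image("top"); cv2.imwrite("pics/t4.png",p[:,:,::-1])
```

```text
(no output)
```

View pics/t4.png

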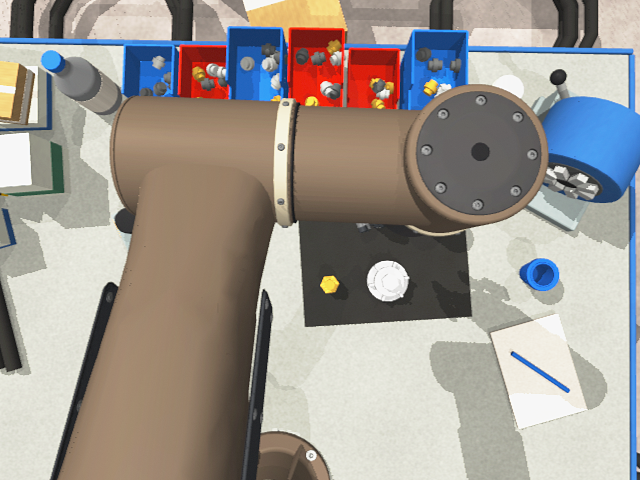

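The arm's elbow covers the head from above. Adapter (330,285) and cover (388,281) are undisturbed. I'll check the seated bowl with the side camera.

```bash
sed -i 's/"top"/"side"/g; s/p\[200:320,90:240/p[280:430,170:350/' bowl.py; python3 bowl.py
```

```text
bowl rim ((0.4816827178001404, 0.22698195278644562), 0.03409379720687866) slope,z [ 0.0044 -0.0048  0.1158] 917
```

View pics/t3.png

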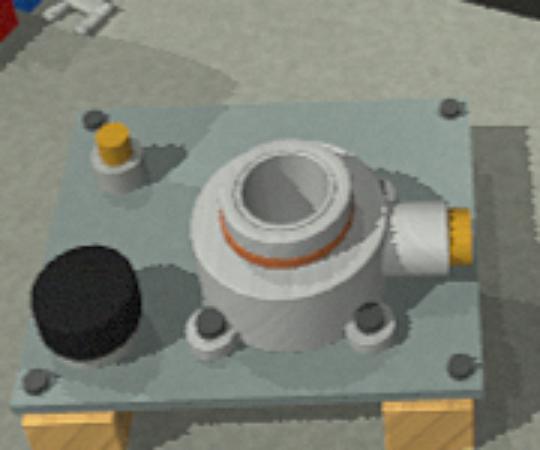

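Bowl seated level, its rim at 0.116 with the copper ring visible under the collar. Now the element: grip the stub with the tips about 9 mm above the body, so that they stay clear of the bowl's rim later.

```bash
python3 -m jog '[{"turn":[0,0,0],"linear":[0.8,-0.1,-1],"claw":0.6},{"turn":[0,0,0],"linear":[0.2,0,-3],"claw":0.6},{"turn":[0,0,0],"linear":[0,0,-4],"claw":0.6},{"turn":[0,0,0],"linear":[0,0,-3],"claw":0.6},{"turn":[0,0,0],"linear":[0,0,0],"claw":0.6},{"turn":[0,0,0],"linear":[0,0,0],"claw":0.6},{"turn":[0,0,0],"linear":[0,0,0],"claw":0.6}]'
```

```text
clock: 20.4
position: [0.5751, -0.2059, 0.1169]
eef_rot: [-0.623, 3.077, -0.002]
ft_force: [1.1, 0.2, 0.7]
opening: 0.0514
grip_force: 0.0
```

```bash
python3 -m jog '[{"turn":[0,0,0],"linear":[-0.1,0.1,-2],"claw":0.6},{"turn":[0,0,0],"linear":[0,0,-1.5],"claw":0.6},{"turn":[0,0,0],"linear":[0,0,-1],"claw":0.6},{"turn":[0,0,0],"linear":[0,0,0],"claw":0.6},{"turn":[0,0,0],"linear":[0,0,0],"claw":0.6}]';  python3 -m jog '[{"turn":[0,0,0],"linear":[0,0,0],"claw":0.15},{"turn":[0,0,0],"linear":[0,0,0],"claw":0.15},{"turn":[0,0,0],"linear":[0,0,0],"claw":0.15},{"turn":[0,0,0],"linear":[0,0,0],"claw":0.15},{"turn":[0,0,0],"linear":[0,0,0],"claw":0.15},{"turn":[0,0,0],"linear":[0,0,0],"claw":0.15},{"turn":[0,0,0],"linear":[0,0,0],"claw":0.15}]' 50
```

```text
clock: 20.9
position: [0.5734, -0.2049, 0.0712]
eef_rot: [-0.622, 3.078, -0.001]
ft_force: [0.6, 0.4, 0.1]
opening: 0.0513
grip_force: 0.0
clock: 21.6
position: [0.5735, -0.2049, 0.0712]
eef_rot: [-0.623, 3.078, -0.001]
ft_force: [-0.5, 0.1, 5.7]
opening: 0.0223
grip_force: 49.1
```

```bash
python3 -m jog '[{"turn":[0,0,0],"linear":[0,0,1],"claw":0.15},{"turn":[0,0,0],"linear":[0,0,3],"claw":0.15},{"turn":[0,0,0],"linear":[0,0,4],"claw":0.15},{"turn":[0,0,0],"linear":[0,0,4],"claw":0.15},{"turn":[0,0,0],"linear":[0,0,4],"claw":0.15},{"turn":[0,0,0],"linear":[-0.7,2,1],"claw":0.15},{"turn":[0,0,0],"linear":[-0.7,4,0],"claw":0.15},{"turn":[0,0,0],"linear":[-0.7,4,0],"claw":0.15},{"turn":[0,0,0],"linear":[-0.7,4,0],"claw":0.15},{"turn":[0,0,0],"linear":[-0.7,4,0],"claw":0.15},{"turn":[0,0,0],"linear":[-0.7,4,0],"claw":0.15},{"turn":[0,0,0],"linear":[-0.7,4,0],"claw":0.15}]' 50; python3 -m jog '[{"turn":[0,0,0],"linear":[-0.7,4,0],"claw":0.15},{"turn":[0,0,0],"linear":[-0.7,4,0],"claw":0.15},{"turn":[0,0,0],"linear":[-0.7,4,0],"claw":0.15},{"turn":[0,0,0],"linear":[-0.7,3,0],"claw":0.15},{"turn":[0,0,0],"linear":[-0.8,2,0],"claw":0.15},{"turn":[0,0,0],"linear":[-0.8,0,0],"claw":0.15},{"turn":[0,0,0],"linear":[0,0,-2],"claw":0.15},{"turn":[0,0,0],"linear":[0,0,-1],"claw":0.15},{"turn":[0,0,0],"linear":[0,0,0],"claw":0.15},{"turn":[0,0,0],"linear":[0,0,0],"claw":0.15},{"turn":[0,0,0],"linear":[0,0,0],"claw":0.15}]'
python3 - <<'E'
from h import *
p,d=imaging.get_image("side"); cv2.imwrite("pics/s5.png",cv2.resize(p[180:430,160:380,::-1],None,fx=2.3,fy=2.3)); 
S=ctrl.get_state(); W=cloud("side",d); t=S["position"]; q=W-t
m=(np.hypot(q[...,0],q[...,1])<.035)&(q[...,2]>-.064)&(q[...,2]<-.012)&(p.min(-1)>60); Q=q[m]
f=least_squares(lambda s:(np.linalg.norm((v:=Q-[s[2],s[3],-.067])-np.outer(v@(a:=np.array([s[0],s[1],1])/np.linalg.norm([s[0],s[1],1])),a),axis=1)-.019)*1e3,[0,0,0,0],loss="soft_l1")
print(t,len(Q),"tilt",f.x[:2].round(3),"foot rel tcp",f.x[2:].round(4),"res",np.median(abs(f.fun)).round(2))
E
```

```text
clock: 22.8
position: [0.5228, 0.0567, 0.2406]
eef_rot: [-0.622, 3.079, 0.0]
ft_force: [-0.1, 0.3, -1.1]
opening: 0.0216
grip_force: 49.2
clock: 23.9
position: [0.4802, 0.2252, 0.2108]
eef_rot: [-0.621, 3.079, 0.0]
ft_force: [0.2, 0.5, -1.1]
opening: 0.0218
grip_force: 49.2
[0.48016533 0.22525212 0.2108335 ] 590 tilt [0.002 0.006] foot rel tcp [ 0.0023 -0.0017] res 0.7
```

View pics/s5.png

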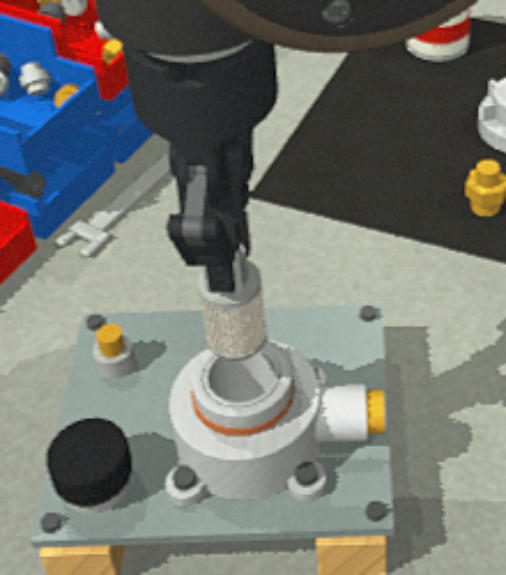

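The element hangs upright (tilt under 0.01 rad) over the bowl's mouth. With a small correction in y, I'll lower it.

```bash
python3 -m jog '[{"turn":[0,0,0],"linear":[0,0.15,-1],"claw":0.15},{"turn":[0,0,0],"linear":[0,0,-1],"claw":0.15},{"turn":[0,0,0],"linear":[0,0,-1],"claw":0.15},{"turn":[0,0,0],"linear":[0,0,-1],"claw":0.15},{"turn":[0,0,0],"linear":[0,0,0],"claw":0.15},{"turn":[0,0,0],"linear":[0,0,0],"claw":0.15}]'; python3 -m jog '[{"turn":[0,0,0],"linear":[0,0,-1],"claw":0.15},{"turn":[0,0,0],"linear":[0,0,-1],"claw":0.15},{"turn":[0,0,0],"linear":[0,0,-1],"claw":0.15},{"turn":[0,0,0],"linear":[0,0,-1],"claw":0.15},{"turn":[0,0,0],"linear":[0,0,-0.5],"claw":0.15},{"turn":[0,0,0],"linear":[0,0,0],"claw":0.15},{"turn":[0,0,0],"linear":[0,0,0],"claw":0.15}]'
```

```text
clock: 24.55
position: [0.4797, 0.2267, 0.1697]
eef_rot: [0.622, -3.079, 0.001]
ft_force: [-0.3, 0.0, -0.9]
opening: 0.0217
grip_force: 49.2
clock: 25.25
position: [0.4798, 0.2269, 0.1251]
eef_rot: [-0.622, 3.079, -0.0]
ft_force: [0.7, 0.2, -0.1]
opening: 0.0223
grip_force: 49.2
```

```bash
python3 -m jog '[{"turn":[0,0,0],"linear":[0,0,-0.2],"claw":0.15},{"turn":[0,0,0],"linear":[0,0,-0.2],"claw":0.15},{"turn":[0,0,0],"linear":[0,0,0],"claw":0.15},{"turn":[0,0,0],"linear":[0,0,0],"claw":0.15}]'
```

```text
clock: 25.65
position: [0.4797, 0.2268, 0.1212]
eef_rot: [-0.622, 3.079, 0.0]
ft_force: [0.6, 0.5, -1.1]
opening: 0.0219
grip_force: 49.2
```

```bash
python3 -m jog '[{"turn":[0,0,0],"linear":[0,0,-0.1],"claw":0.15},{"turn":[0,0,0],"linear":[0,0,0],"claw":0.15},{"turn":[0,0,0],"linear":[0,0,0],"claw":0.15}]'; python3 -m jog '[{"turn":[0,0,0],"linear":[0,0,-0.1],"claw":0.15},{"turn":[0,0,0],"linear":[0,0,0],"claw":0.15},{"turn":[0,0,0],"linear":[0,0,0],"claw":0.15}]'
```

```text
clock: 25.95
position: [0.4798, 0.2269, 0.1202]
eef_rot: [-0.622, 3.079, 0.0]
ft_force: [0.6, -0.1, 0.1]
opening: 0.0223
grip_force: 49.5
clock: 26.25
position: [0.4803, 0.2271, 0.1201]
eef_rot: [-0.623, 3.078, 0.001]
ft_force: [-1.0, -1.3, 7.0]
opening: 0.0219
grip_force: 50.2
```

```bash
python3 -m jog '[{"turn":[0,0,0],"linear":[0,0,0.1],"claw":0.6},{"turn":[0,0,0],"linear":[0,0,0],"claw":0.6},{"turn":[0,0,0],"linear":[0,0,0],"claw":0.6},{"turn":[0,0,0],"linear":[0,0,0],"claw":0.6},{"turn":[0,0,0],"linear":[0,0,1],"claw":0.6},{"turn":[0,0,0],"linear":[0,0,3],"claw":0.6},{"turn":[0,0,0],"linear":[0,0,4],"claw":0.6},{"turn":[0,0,-0.02],"linear":[0,-2,3],"claw":0.6},{"turn":[0,0,-0.03],"linear":[-0.2,-4,0],"claw":0.6},{"turn":[0,0,-0.03],"linear":[-0.2,-4,0],"claw":0.6},{"turn":[0,0,-0.03],"linear":[-0.2,-4,0],"claw":0.6},{"turn":[0,0,-0.03],"linear":[-0.2,-4,0],"claw":0.6}]'; python3 -m jog '[{"turn":[0,0,-0.03],"linear":[-0.4,-4,0],"claw":0.6},{"turn":[0,0,0],"linear":[-0.4,-4,0],"claw":0.6},{"turn":[0,0,0],"linear":[-0.4,-4,0],"claw":0.6},{"turn":[0,0,0],"linear":[-0.4,-4,0],"claw":0.6},{"turn":[0,0,0],"linear":[-0.4,-4,0],"claw":0.6},{"turn":[0,0,0],"linear":[-0.4,-4,0],"claw":0.6},{"turn":[0,0,0],"linear":[-0.4,-3.3,0],"claw":0.6},{"turn":[0,0,0],"linear":[0,0,-3],"claw":0.6},{"turn":[0,0,0],"linear":[0,0,-4],"claw":0.6},{"turn":[0,0,0],"linear":[0,0,-3],"claw":0.6},{"turn":[0,0,0],"linear":[0,0,0],"claw":0.6},{"turn":[0,0,0],"linear":[0,0,0],"claw":0.6}]'
python3 - <<'E'
from h import *
from scipy.spatial.transform import Rotation as R
S=ctrl.get_state(); y=R.from_rotvec(S["eef_rot"]).as_matrix()[:,1]; print(S["position"],np.degrees(np.arctan2(y[1],y[0])))
p,d=imaging.get_image("side"); W=cloud("side",d); q=W-[.481,.225,0]; m=(np.hypot(q[...,0],q[...,1])<.02)&(W[...,2]>.125)
P=W[m]; print("stub",len(P),P[:,2].max(),cv2.minEnclosingCircle(P[:,:2].astype(np.float32)))
cv2.imwrite("pics/s6.png",cv2.resize(p[150:430,170:450,::-1],None,fx=2.1,fy=2.1))
E
```

```text
clock: 27.45
position: [0.4714, 0.0454, 0.2311]
eef_rot: [-0.404, 3.114, 0.0]
ft_force: [1.9, 0.7, 0.7]
opening: 0.051
grip_force: 0.0
clock: 28.65
position: [0.4441, -0.2264, 0.1311]
eef_rot: [0.359, -3.121, 0.001]
ft_force: [1.1, -1.3, 0.5]
opening: 0.0512
grip_force: 0.0
[ 0.44409651 -0.22644897  0.13107856] 103.13881833626476
stub 244 0.14006479042065786 ((0.4807800054550171, 0.22689710557460785), 0.012490930035710335)
```

View pics/s6.png

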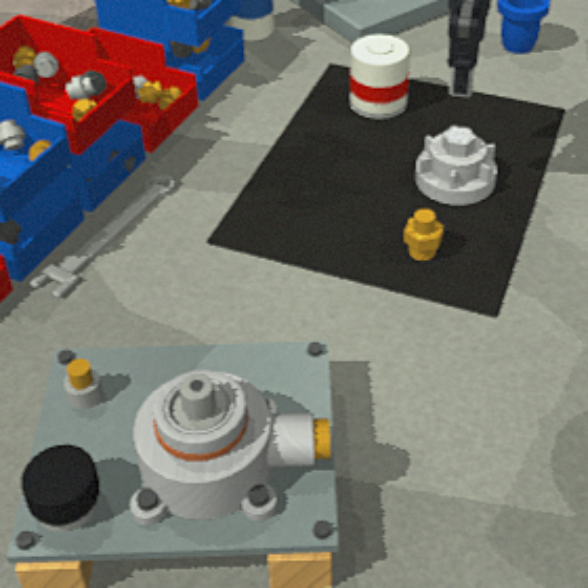

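The element stands in the bowl (stub at (197,395) in the crop) and the mat is undisturbed. The tool is over the cover with its closing line at 103°. Lowering onto the boss.

```bash
python3 -m jog '[{"turn":[0,0,0],"linear":[-0.1,0,-2],"claw":0.6},{"turn":[0,0,0],"linear":[0,0,-3],"claw":0.6},{"turn":[0,0,0],"linear":[0,0,-2],"claw":0.6},{"turn":[0,0,0],"linear":[0,0,-0.9],"claw":0.6},{"turn":[0,0,0],"linear":[0,0,0],"claw":0.6},{"turn":[0,0,0],"linear":[0,0,0],"claw":0.6}]';  python3 -m jog '[{"turn":[0,0,0],"linear":[0,0,0],"claw":0.25},{"turn":[0,0,0],"linear":[0,0,0],"claw":0.25},{"turn":[0,0,0],"linear":[0,0,0],"claw":0.25},{"turn":[0,0,0],"linear":[0,0,0],"claw":0.25},{"turn":[0,0,0],"linear":[0,0,0],"claw":0.25},{"turn":[0,0,0],"linear":[0,0,0],"claw":0.25},{"turn":[0,0,0],"linear":[0,0,0],"claw":0.25}]' 70
```

```text
clock: 29.3
position: [0.444, -0.2264, 0.0526]
eef_rot: [-0.359, 3.119, -0.001]
ft_force: [-0.0, -0.5, -0.4]
opening: 0.0513
grip_force: 0.0
clock: 30.0
position: [0.4438, -0.2264, 0.0528]
eef_rot: [-0.359, 3.119, -0.001]
ft_force: [-1.5, 1.1, 8.4]
opening: 0.028
grip_force: 69.1
```

```bash
python3 -m jog '[{"turn":[0,0,0],"linear":[0,0,1],"claw":0.25},{"turn":[0,0,0],"linear":[0,0,3],"claw":0.25},{"turn":[0,0,0],"linear":[0,0,4],"claw":0.25},{"turn":[0,0,0],"linear":[0,0,4],"claw":0.25},{"turn":[0,0,0],"linear":[0,0,4],"claw":0.25},{"turn":[0,0,0],"linear":[0.3,2,3],"claw":0.25},{"turn":[0,0,0],"linear":[0.3,4,0],"claw":0.25},{"turn":[0,0,0],"linear":[0.3,4,0],"claw":0.25},{"turn":[0,0,0],"linear":[0.3,4,0],"claw":0.25},{"turn":[0,0,0],"linear":[0.3,4,0],"claw":0.25},{"turn":[0,0,0],"linear":[0.3,4,0],"claw":0.25},{"turn":[0,0,0],"linear":[0.3,4,0],"claw":0.25}]'; python3 -m jog '[{"turn":[0,0,0],"linear":[0.3,4,0],"claw":0.25},{"turn":[0,0,0],"linear":[0.3,4,0],"claw":0.25},{"turn":[0,0,0],"linear":[0.3,4,0],"claw":0.25},{"turn":[0,0,0],"linear":[0.3,4,0],"claw":0.25},{"turn":[0,0,0],"linear":[0.3,2,0],"claw":0.25},{"turn":[0,0,0],"linear":[0.2,1.1,0],"claw":0.25},{"turn":[0,0,0],"linear":[0,0,-2],"claw":0.25},{"turn":[0,0,0],"linear":[0,0,0],"claw":0.25},{"turn":[0,0,0],"linear":[0,0,0],"claw":0.25},{"turn":[0,0,0],"linear":[0,0,0],"claw":0.25}]'
python3 - <<'E'
from h import *
p,d=imaging.get_image("side"); cv2.imwrite("pics/s7.png",cv2.resize(p[150:430,160:380,::-1],None,fx=2.1,fy=2.1)); 
t=ctrl.get_state()["position"]; q=cloud("side",d)-t
m=(np.hypot(q[...,0],q[...,1])<.06)&(q[...,2]>-.047)&(q[...,2]<-.036)&(p.min(-1)>60); Q=q[m]; 
f=least_squares(lambda s:(np.hypot(Q[:,0]-s[0],Q[:,1]-s[1])-.043)*1e3,[0,0],loss="soft_l1"); print(t,len(Q),f.x.round(4),np.median(abs(f.fun)).round(2))
E
```

```text
clock: 31.2
position: [0.4628, 0.0353, 0.2417]
eef_rot: [-0.359, 3.121, 0.001]
ft_force: [0.8, 0.0, -3.5]
opening: 0.028
grip_force: 70.1
clock: 32.2
position: [0.4811, 0.2243, 0.2221]
eef_rot: [-0.358, 3.12, 0.0]
ft_force: [0.1, 0.3, -3.3]
opening: 0.0278
grip_force: 70.2
[0.48110264 0.22440864 0.22212377] 319 [-0.0001 -0.0007] 0.43
```

View pics/s7.png

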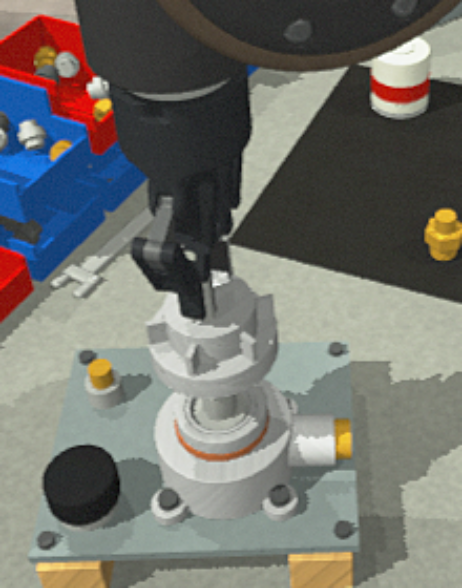

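The cover hangs level (skirt at (212,355) in the crop) above the stub. The side camera puts the bowl about 3 mm further in y; I'll split the difference at +2 mm and lower.

```bash
python3 -m jog '[{"turn":[0,0,0],"linear":[0,0.2,-1],"claw":0.25},{"turn":[0,0,0],"linear":[0,0,-1],"claw":0.25},{"turn":[0,0,0],"linear":[0,0,-1],"claw":0.25},{"turn":[0,0,0],"linear":[0,0,-1],"claw":0.25},{"turn":[0,0,0],"linear":[0,0,-0.8],"claw":0.25},{"turn":[0,0,0],"linear":[0,0,0],"claw":0.25},{"turn":[0,0,0],"linear":[0,0,0],"claw":0.25}]'; python3 -m jog '[{"turn":[0,0,0],"linear":[0,0,-0.5],"claw":0.25},{"turn":[0,0,0],"linear":[0,0,-0.5],"claw":0.25},{"turn":[0,0,0],"linear":[0,0,-0.5],"claw":0.25},{"turn":[0,0,0],"linear":[0,0,-0.2],"claw":0.25},{"turn":[0,0,0],"linear":[0,0,0],"claw":0.25},{"turn":[0,0,0],"linear":[0,0,0],"claw":0.25}]'
```

```text
clock: 32.95
position: [0.4807, 0.2268, 0.1729]
eef_rot: [0.359, -3.121, 0.001]
ft_force: [0.4, -0.2, -2.8]
opening: 0.0281
grip_force: 70.2
clock: 33.55
position: [0.4808, 0.2268, 0.1561]
eef_rot: [-0.359, 3.121, -0.0]
ft_force: [0.6, -0.1, -3.2]
opening: 0.0281
grip_force: 70.3
```

```bash
python3 -m jog '[{"turn":[0,0,0],"linear":[0,0,-0.2],"claw":0.25},{"turn":[0,0,0],"linear":[0,0,-0.1],"claw":0.25},{"turn":[0,0,0],"linear":[0,0,0],"claw":0.25},{"turn":[0,0,0],"linear":[0,0,0],"claw":0.25}]'; python3 -m jog '[{"turn":[0,0,0],"linear":[0,0,-0.1],"claw":0.25},{"turn":[0,0,0],"linear":[0,0,0],"claw":0.25},{"turn":[0,0,0],"linear":[0,0,0],"claw":0.25}]'
```

```text
clock: 33.95
position: [0.4807, 0.2268, 0.1531]
eef_rot: [-0.359, 3.121, 0.0]
ft_force: [0.4, -0.8, -3.2]
opening: 0.0277
grip_force: 70.3
clock: 34.25
position: [0.4808, 0.2268, 0.1528]
eef_rot: [-0.359, 3.12, 0.0]
ft_force: [-3.9, -0.2, 5.1]
opening: 0.0276
grip_force: 71.3
```

Contact at 0.1528, exactly the seated height. Next: release, lift, and swing clear of the head to look.

```bash
python3 -m jog '[{"turn":[0,0,0],"linear":[0,0,0.1],"claw":0.6},{"turn":[0,0,0],"linear":[0,0,0],"claw":0.6},{"turn":[0,0,0],"linear":[0,0,0],"claw":0.6},{"turn":[0,0,0],"linear":[0,0,0],"claw":0.6},{"turn":[0,0,0],"linear":[0,0,1],"claw":0.6},{"turn":[0,0,0],"linear":[0,0,3],"claw":0.6},{"turn":[0,0,0],"linear":[0,0,4],"claw":0.6},{"turn":[0,0,0],"linear":[0,-2,1],"claw":0.6},{"turn":[0,0,0],"linear":[0,-4,0],"claw":0.6},{"turn":[0,0,0],"linear":[0,-4,0],"claw":0.6},{"turn":[0,0,0],"linear":[0,-4,0],"claw":0.6},{"turn":[0,0,0],"linear":[0,-4,0],"claw":0.6}]'; python3 -m jog '[{"turn":[0,0,0],"linear":[0,-4,0],"claw":0.6},{"turn":[0,0,0],"linear":[0,-4,0],"claw":0.6},{"turn":[0,0,0],"linear":[0,-4,0],"claw":0.6},{"turn":[0,0,0],"linear":[0,-4,0],"claw":0.6},{"turn":[0,0,0],"linear":[0,-4,0],"claw":0.6},{"turn":[0,0,0],"linear":[0,-4,0],"claw":0.6},{"turn":[0,0,0],"linear":[0,-4,0],"claw":0.6},{"turn":[0,0,0],"linear":[0,-4,0],"claw":0.6},{"turn":[0,0,0],"linear":[0,-4,0],"claw":0.6},{"turn":[0,0,0],"linear":[0,0,0],"claw":0.6},{"turn":[0,0,0],"linear":[0,0,0],"claw":0.6},{"turn":[0,0,0],"linear":[0,0,0],"claw":0.6}]'
python3 - <<'E'
from h import *
for n in("side","top"):
    p,d=imaging.get_image(n); W=cloud(n,d); r=np.hypot(W[...,0]-.481,W[...,1]-.225)
    b=W[(r<.03)&(W[...,2]>.158)]; P=W[(r<.06)&(W[...,2]>.105)]
    if len(b): 
        A=np.c_[b[:,:2]-[.481,.225],np.ones(len(b))]; s=least_squares(lambda s:A@s-b[:,2],[0,0,.16],loss="soft_l1",f_scale=.001).x
        print(n,len(b),"boss plane",s.round(4),"boss",cv2.minEnclosingCircle(b[:,:2].astype(np.float32)),"skirt",cv2.minEnclosingCircle(P[:,:2].astype(np.float32)))
    if n=="side": cv2.imwrite("pics/s8.png",cv2.resize(p[150:430,160:440,::-1],None,fx=2.1,fy=2.1))
E
```

```text
clock: 35.45
position: [0.4804, 0.0452, 0.2439]
eef_rot: [-0.359, 3.12, 0.0]
ft_force: [0.7, 0.5, 0.5]
opening: 0.0511
grip_force: 0.0
clock: 36.65
position: [0.4805, -0.3129, 0.2434]
eef_rot: [-0.358, 3.121, 0.0]
ft_force: [-0.1, -0.7, -0.2]
opening: 0.0515
grip_force: 0.0
side 363 boss plane [ 0.0313 -0.0323  0.1643] boss ((0.4802992045879364, 0.226709246635437), 0.017628837376832962) skirt ((0.47978875041007996, 0.22815297544002533), 0.04336235672235489)
top 261 boss plane [ 0.0102 -0.0012  0.1623] boss ((0.4794023036956787, 0.22737371921539307), 0.01748930849134922) skirt ((0.48022517561912537, 0.22736799716949463), 0.0438975915312767)
```

View pics/s8.png

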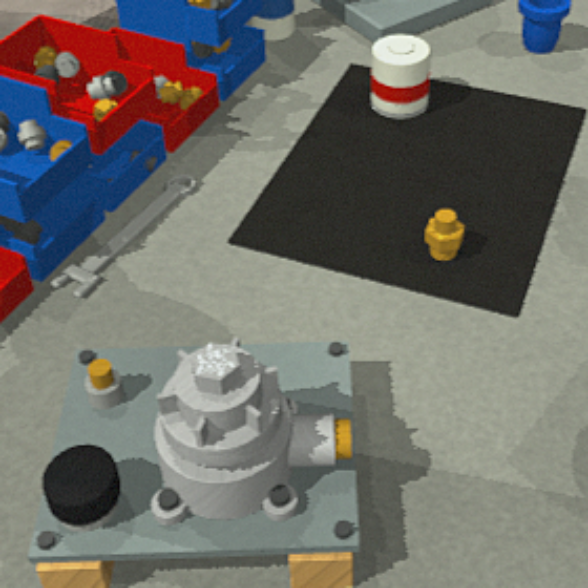

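The cover sits level on the head, with its boss top at 0.164 as expected and about 2.5 mm off centre. The can and the adapter stand untouched. Handing in.

```bash
python3 -c "
from rig import sign_off
print(sign_off())"
```

```text
the job is handed in; nothing more can be done
None
```

The return filter is back together on the tank lid: ring, bowl, element and cover are seated in that order, the can and adapter are untouched, and the job was handed in at about 37 s; no verdict was returned.

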